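# Lengthen the engraving cradle one hole and lay the tall glass in it

### The arm

A 6-joint arm with a two-finger parallel gripper is mounted at the origin on the work surface. World frame = base frame: x ahead of the robot, y to its left, z up, the work surface at z = 0. Lengths are in mm, angles in degrees, forces in N, time in s.
With the tool pointing down it reaches from about 250 to 800 mm from the base axis. Payload 8.5 kg.
Tool frame: the origin (TCP) lies midway between the tips of the shut fingers; the grasp point (between the pads) lies 19 mm behind it; z points along the fingers, x is the direction in which the jaws open and shut, and the axes are right-handed (so a half turn about z gives the same grasp; the last joint's range is limited). The gripper opens to 85 mm and grips with 20 to 120 N. Pads are 22 mm wide; open, the fingers measure 114 mm over their backs; the gripper's body (76 mm by 85 mm) begins 54 mm behind the grasp point. The pads swing forward as they close: fully open they stand 13 mm farther back than shut.
Start: joints at [73.396, 13.648, -0.773, 75.585, 0, 90], TCP at [150.01, 503.066, 231.276] pointing down, gripper open.
Joint ranges: [-152.45, 152.45], [-59.26, 108.67], [-65.41, 83.53], [-104.44, 129.93], [-82.83, 76.93], [-180, 180]. Speed limits (degrees/s): [127.2, 127.2, 159.86, 180, 180, 180].

### API

Orientations are given as a 3x3 rotation matrix whose columns are the frame's x, y, z axes.
In Python, from bench import monitor, optics, job gives the robot as it stands.
- The arm moves only by the shell command python3 -m crank 'ROWS'. ROWS is JSON, a list that holds one entry, the list of rows, each a list of 5 numbers: the shift along the tool's x, y, z in mm, then the turn about the tool's z in rad, then the closure, from -1 (fully open) to 1 (shut). A call has 1 to 10 rows; each row shifts and turns the pose as measured when the row begins, along the tool's axes as they then stand; what a row does not reach is not made up. A row lasts 1/8 s, in which the tool goes at most 62.5 mm and 10.7 degrees, less where a joint would pass 70% of its speed; a pose out of reach is approached as far as the arm can. A call with a gripper value outside its range is refused whole. The fingers move at their own pace and stop on an object; the grip force is fixed at half the most. Time passes only in rows, so rows that do not move let the fingers close. It gives the time, the measured TCP pose, the force and the opening at its end, in the units of the state.
- monitor.get_obs(): the state, without advancing time (a new reading comes with each control period).
- optics.capture(name): name is "side" or "top"; returns a dict with "img" (480x640x3 uint8, blue, green, red), "K" (3x3 intrinsics, pixels), "R" (3x3) and "t" (3): a world point X has camera coordinates R X + t. Camera axes: x right, y down, z forward; pixel columns grow to the right and rows downward; lengths in mm; the calibration is good to about 2 mm. A picture is of the moment at which its call begins. There is no depth.
- job.close_job(): hands the job in, once; it reports no verdict.
The state is a dict: "time": time; "joint_pos": joint angles; "joint_velocities": joint speeds; "joint_torque": joint torques, N m; "position": TCP position; "tcp_rot": TCP orientation; "wrist_force": force on the tool from outside, world axes, zero at the start; "ft_torque": the same for the moment, N m; "opening": finger opening in mm.
Only numpy, scipy, OpenCV 4.12 (cv2) and the standard library are available. Lean on these libraries where they do the work, as an engineer would, in place of code of your own. Each camera call takes 0.05 s, during which the arm holds its last target.

### The job

The engraving cradle is one hole too short for the tall glass: press its spring button flush, slide the sleeve out to the very next hole until the button snaps up through it, then take the tall glass from the wooden rack and lay it gently in the cradle, on both V rests between the end stops. Work the button and sleeve by feel, without pressing or shoving hard, and leave the short glass and the other things on the bench where they are.

Things in the scene. Friction and masses are not known exactly. Their poses are not given: they have to be found in the camera images.
- cradle: Bench cradle that holds a glass on its side for engraving. This is its dark base plate, 255 x 85, top at 10, fixed to the bench. Origin at bench level straight below the button; z up, x along the tubes, the way the sleeve slides out. The head block, tubes and V rests stand on height screws where the last user left them: the sleeve's flat top is anywhere 48 to 68 above the bench. Find it by touch.
- head_below (a point): Point on the base plate's top below the inner face of the fixed head V rest (cradle x = -81). The V: two rubber-faced pads at 45 degrees, 12 thick along x (to x = -93), bottom of the V 6 above the sleeve's top, reaching 34 to each side and 33 above the sleeve's top. Behind it a stop plate 44 wide, 42 above the sleeve's top, face at x = -93, and a block 50 wide, level with the sleeve's top, to x = -115.
- seat_below (a point): Point on the base plate's top (cradle x = -13) below where the middle of the tall glass comes to lie: y = 0, axis 45.6 above the sleeve's top, along the cradle's x, once the sleeve is in its next hole. There is then 5 mm of play either way between the stops; before that it does not fit. The V rests centre it sideways; they are stiff, so lower it slowly (20 mm/s), by feel.
- sleeve (a joint): How far the sleeve (34 mm square aluminium tube, cradle x = -65 to +47 at 0) is slid out along the fixed 28 mm tube in it, m: 0 at the start (1 mm of play either way), 0.025 at the next hole, 0.050 at the one after (too far). 1 N of friction. Three round 14 mm holes 25 apart along the middle of its top; the first is over the button at 0. Tips leaning on its top with 13 to 20 N drag it (friction 0.5 to 0.7).
- button (a joint): How far the spring button is pressed, m: 0 fully up, 5 mm proud, locking the sleeve; 0.005 flush with the sleeve's top; 0.007 under its wall (2 thick). 1.5 N to start, 3 N flush. Short of flush its straight side still locks. Once flush, sliding the sleeve (about 5 N) wedges its cone under the hole's edge; after 7 mm of sliding it stays trapped by itself until a hole comes over it, and it snaps up and locks.
- button_below (a point): Point on the base plate's top straight below the button, a plain steel pin 12 mm in diameter with a conical top 2.6 high (3 mm flat), in the middle of the sleeve's top. It goes only up and down; it does not move along the tubes. Press it slowly (10 mm/s or less): fingers wider than the hole land on the rigid sleeve around it.
- yoke_below (a point): Point on the base plate's top (cradle x = +30) below the inner face of the sliding V rest (towards the button) with the sleeve at 0; the V moves with the sleeve. V as at the head, 12 thick; below it a saddle 30 wide, 6 high on the sleeve's top; behind it a stop plate 5 thick, 44 wide, 42 above the sleeve's top. It can be pushed along from the button's side, just above the sleeve's top, with shut fingers.
- glass_mid (a point): Middle of the tall glass, on its axis: straight clear tumbler, 56 mm in diameter, 150 long, 0.25 to 0.4 kg, lying on its side in one of the rack's two places. Its x axis is the glass's own axis (mouth at +x). Either way round in the cradle will do.
- short_mid (a point): Middle of the short glass, on its axis: clear tumbler 56 mm in diameter, 95 long, lying in the rack's other place. It stays there.
- glass: The tall glass; origin on its side under its middle as it lies at the start, x axis along the glass.
- rack: Wooden rack fixed to the bench, 130 (x) x 235 (y) x 10, origin at the middle of its underside. Two places, at y = -59 and +59, in each of which a glass lies along the rack's x axis on two V blocks (x = -42 to -30 and +30 to +42, reaching 30 to each side, 39 high); the glasses' axes are 55.6 above the bench.
- pen: bystander, to be left alone: cordless engraving pen, green barrel 20 dia x 105, black nose, 150 long with its bur, lying on the bench
- bur_jar: bystander, to be left alone: clear jar 48 dia x 55 tall with a steel cap
- brush: bystander, to be left alone: dusting brush 170 long, lying on the bench
- goggles: bystander, to be left alone: clear safety glasses, 135 wide, 45 high, standing with unfolded arms
- cleaner: bystander, to be left alone: white bottle 56 dia x 110 tall
- mirror_puck: bystander, to be left alone: dark steel paperweight 56 dia x 16 tall
Mind the look-alikes: they are no part of the job. Leave any pink or yellow look-alike of the glass alone.

How it is judged:
By the outcome, as a careful person would: the job done as asked, in the order asked, and still so for the second after the job is handed in, with the robot touching nothing.
It also fails if it takes over 70 s, if anything falls off the work surface, if the arm or the gripper's body presses on something with over 40 N, if the wrist force passes 120 N, or if a joint passes its speed limit or range.

## Working session

There is one attempt and no reset: what is moved stays moved. The work goes in short steps, Python scripts to look and compute and a shell command to move; the robot and the scene stay as the last step left them, time stands still between calls to the robot, and variables do not carry over. Pictures are saved under pics/ and viewed, and the job is handed in when it is done.

```bash
mkdir -p pics; ls; python3 - <<'E'
from bench import monitor, optics, job
import cv2
o=monitor.get_obs()
for k in o: print(k,o[k])
for n in("side","top"):
    c=optics.capture(n); cv2.imwrite(f"pics/{n}0.png",c["img"]); print(n,c["K"],c["R"],c["t"])
E
```

```text
pics
time 0.0
joint_pos [ 7.33945808e+01  1.36819917e+01 -8.15481961e-01  7.55847146e+01
  5.16323981e-04  8.99991469e+01]
joint_velocities [-0.03091609 -0.03133342 -0.14402519 -0.03857442 -0.03683661 -0.06777038]
joint_torque [ 3.03498149e-03 -5.38780868e+01  3.46442020e+01  1.81297597e-02
  1.13436283e-04 -3.95046129e-05]
position [149.91552607 502.71763347 230.67807889]
tcp_rot [[ 2.85764445e-01  9.58299800e-01 -4.18572925e-04]
 [ 9.58298818e-01 -2.85764752e-01 -1.37205676e-03]
 [-1.43445510e-03 -9.03290141e-06 -9.99998971e-01]]
wrist_force [-0.41313989  0.54619486  0.28048061]
ft_torque [-0.00175172  0.00407863  0.02756756]
opening 85.3778438519194
side [[592.64219397   0.         317.63489254]
 [  0.         592.64219397 241.73600214]
 [  0.           0.           1.        ]] [[ 0.73917896 -0.67341075 -0.01150717]
 [-0.38166706 -0.40474278 -0.83097144]
 [ 0.55492766  0.61862852 -0.55619605]] [-376.69326428  257.34539033 1354.30481038]
top [[446.1909851    0.         316.86059835]
 [  0.         446.1909851  232.761796  ]
 [  0.           0.           1.        ]] [[-0.01984812 -0.99979284  0.00450827]
 [-0.99233478  0.01914955 -0.12208594]
 [ 0.12197431 -0.00689689 -0.99250929]] [  22.46160875  523.0982582  1067.91728391]
```

View pics/side0.png

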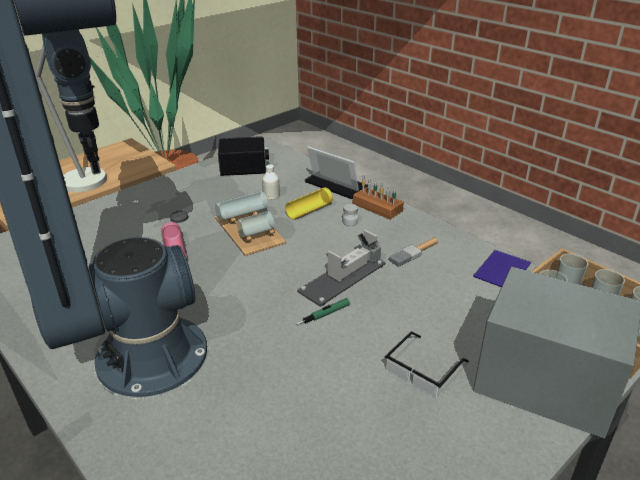

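View pics/top0.png

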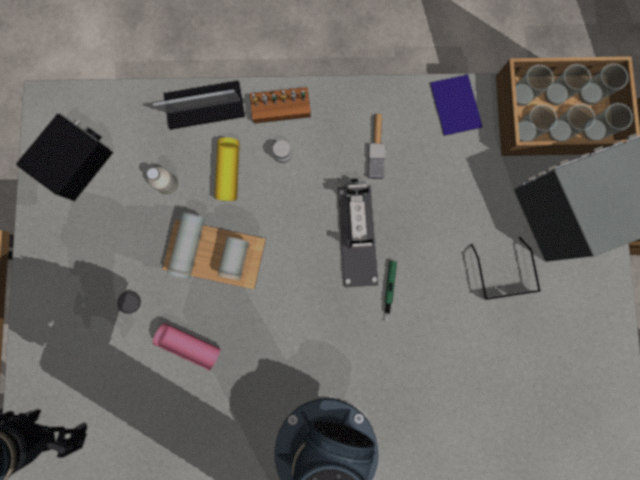

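Candidates (top view): the tall glass is at (185,244) in the rack. Look-alikes are the short glass (233,257), the yellow one (227,168), the pink one (187,346), and the crate tumblers at (575,100). The clear, longer one in the rack fits the description, so I'll check it close up.

```bash
python3 - <<'E'
import cv2
t=cv2.imread("pics/top0.png"); s=cv2.imread("pics/side0.png")
a=cv2.resize(t[195:300,150:280],(780,630)[:2],interpolation=cv2.INTER_CUBIC)[:600]
cv2.imwrite("pics/c_rack.png",a)
cv2.imwrite("pics/c_cradle.png",cv2.resize(t[170:295,310:410],(480,600),interpolation=cv2.INTER_CUBIC))
cv2.imwrite("pics/c_side.png",cv2.resize(s[180:310,200:400],(800,520),interpolation=cv2.INTER_CUBIC))
E
```

```text
(no output)
```

View pics/c_rack.png

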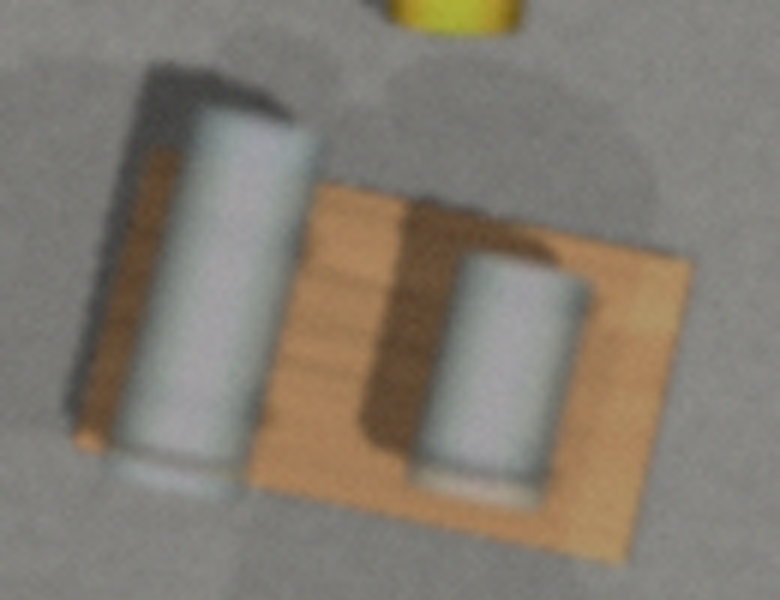

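View pics/c_cradle.png

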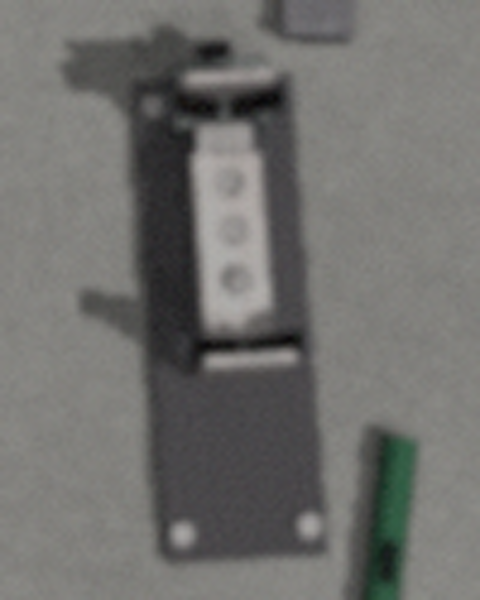

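View pics/c_side.png

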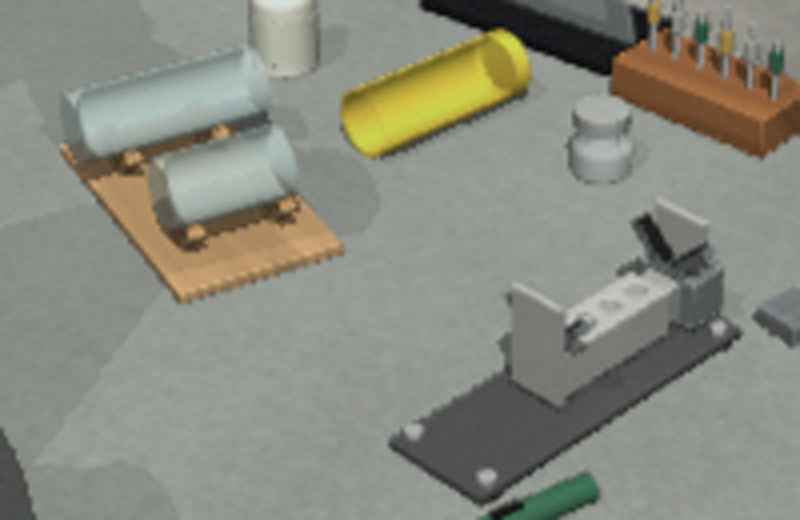

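The crop shows the tall clear glass in the rack's left place, the short one in the right. The cradle's head is far from the robot, and of the three holes at crop (230,182), (234,230), (237,278) the nearest to the robot is the button's. Now I'll measure.

```bash
cat > h.py <<'E'
import numpy as np, cv2
from bench import monitor, optics, job
C={n:optics.capture(n) for n in("side","top")} if False else None
K={"side":np.array([[592.64219397,0,317.63489254],[0,592.64219397,241.73600214],[0,0,1]]),"top":np.array([[446.1909851,0,316.86059835],[0,446.1909851,232.761796],[0,0,1]])}
R={"side":np.array([[0.73917896,-0.67341075,-0.01150717],[-0.38166706,-0.40474278,-0.83097144],[0.55492766,0.61862852,-0.55619605]]),"top":np.array([[-0.01984812,-0.99979284,0.00450827],[-0.99233478,0.01914955,-0.12208594],[0.12197431,-0.00689689,-0.99250929]])}
t={"side":np.array([-376.69326428,257.34539033,1354.30481038]),"top":np.array([22.46160875,523.0982582,1067.91728391])}
def ray(n,p):
    d=R[n].T@np.linalg.inv(K[n])@np.array([p[0],p[1],1.]); return -R[n].T@t[n], d/np.linalg.norm(d)
def onz(n,p,z):
    c,d=ray(n,p); return c+d*(z-c[2])/d[2]
def proj(n,X):
    q=K[n]@(R[n]@np.asarray(X,float)+t[n]); return q[:2]/q[2]
def tri(p1,p2):
    c1,d1=ray("top",p1); c2,d2=ray("side",p2)
    A=np.stack([d1,-d2],1); s=np.linalg.lstsq(A,c2-c1,rcond=None)[0]
    a,b=c1+s[0]*d1,c2+s[1]*d2; return (a+b)/2,np.linalg.norm(a-b)
E
python3 - <<'E'
from h import *
T=lambda x,y:(310-.5+(x+.5)/4.8,170-.5+(y+.5)/4.8)
S=lambda x,y:(199.5+(x+.5)/4,179.5+(y+.5)/4)
print("plate top");
for p in [(135,105),(160,555),(327,550),(297,250)]: print(onz("top",T(*p),10).round(1))
print("plate side")
for p in [(390,440),(487,502),(738,330)]: print(onz("side",S(*p),10).round(1))
print("screws",[onz("top",T(*p),12).round(1) for p in[(182,535),(309,526),(153,106)]])
print("screws side",[onz("side",S(*p),12).round(1) for p in[(413,431),(487,477),(719,327)]])
print("holes tri",tri(T(230,182),S(635,289)),tri(T(234,230),S(608,307)),tri(T(237,278),S(581,324)))
for z in(48,58,68): print(z,[onz("top",T(*p),z).round(1) for p in[(230,182),(234,230),(237,278)]])
Q=lambda x,y:(149.5+(x+.5)/6,194.5+(y+.5)/6)
print("rack",[onz("top",Q(*p),10).round(1) for p in[(78,443),(628,563),(693,262),(318,183)]])
print("rack side",[onz("side",S(*p),10).round(1) for p in[(183,298),(343,245),(65,147)]])
E
```

```text
plate top
[630.9 -43.1  10. ]
[393.8 -50.   10. ]
[ 394.7 -136.4   10. ]
[ 551.6 -126.3   10. ]
plate side
[387.6 -55.5  10. ]
[ 391.3 -143.9   10. ]
[ 640.7 -127.1   10. ]
screws [array([403.9, -61.5,  12. ]), array([ 407.2, -127.2,   12. ]), array([629.8, -52.5,  12. ])]
screws side [array([402.9, -60.6,  12. ]), array([ 406.2, -127.7,   12. ]), array([ 631.7, -117.6,   12. ])]
holes tri (array([580.15019939, -87.31772994,  53.18551287]), np.float64(1.7277605355608923)) (array([555.02815915, -88.18052232,  51.20413992]), np.float64(3.6416127972350356)) (array([530.16684751, -88.69881292,  49.86590904]), np.float64(4.8339310016177315))
48 [array([581.8, -88.4,  48. ]), array([557. , -89.7,  48. ]), array([532.3, -90.4,  48. ])]
58 [array([580. , -87.4,  58. ]), array([555.4, -88.6,  58. ]), array([531. , -89.4,  58. ])]
68 [array([578.2, -86.4,  68. ]), array([553.9, -87.6,  68. ]), array([529.7, -88.4,  68. ])]
rack [array([444.2, 397.4,  10. ]), array([390.4, 169.8,  10. ]), array([514.8, 142.3,  10. ]), array([551.2, 299.3,  10. ])]
rack side [array([385.8, 165.5,  10. ]), array([510.7, 139.9,  10. ]), array([441.4, 393.3,  10. ])]
```

```bash
python3 -m crank '[[[0,0,0,-0.16,1],[0,0,0,-0.16,1]]]'; python3 - <<'E'
from h import *
o=monitor.get_obs(); print(o["joint_pos"].round(2) if hasattr(o["joint_pos"],"round") else o["joint_pos"],o["tcp_rot"])
Q=lambda x,y:(149.5+(x+.5)/6,194.5+(y+.5)/6)
print(onz("top",Q(217,297),55.6))
# glass predicted
g=np.array([492.4,323.9,55.6]);a=np.radians(-13.2);u=np.array([np.cos(a),np.sin(a),0])
for e in(-75,75):
  q=proj("top",g+e*u); print("top crop",(q-[149.5,194.5])*6); q=proj("side",g+e*u); print("side crop",(q-[199.5,179.5])*4)
E
```

```text
time: 0.35
position: [149.8, 502.3, 230.0]
tcp_rot: [[-0.038, 0.999, -0.001], [0.999, 0.038, -0.003], [-0.003, -0.001, -1.0]]
wrist_force: [0.3, -0.5, 0.2]
opening: 51.4
[73.39 13.72 -0.87 75.58 -0.   71.19] [[-3.84164965e-02  9.99261449e-01 -8.54443021e-04]
 [ 9.99257791e-01  3.84139014e-02 -2.87049272e-03]
 [-2.83555022e-03 -9.64083118e-04 -9.99995515e-01]]
[499.22742329 327.68622528  55.6       ]
top crop [180.57513153 498.59753489]
side crop [ 74.12685901 132.30050287]
top crop [272.07826494 133.10806697]
side crop [257.1783625   81.78726531]
```

```bash
python3 -m crank '[[[-50,30,0,0,1],[-50,30,0,0,1],[-50,30,0,0,1],[-50,30,0,0,1],[-50,30,0,0,1],[-50,30,0,0,1],[-50,30,0,0,1],[-50,30,0,0,1],[-50,30,0,0,1],[-50,30,0,0,1]]]'; python3 - <<'E'
from h import *
o=monitor.get_obs(); print(np.round(o["joint_pos"],2))
E
```

```text
time: 1.6
position: [477.6, 3.3, 229.2]
tcp_rot: [[-0.049, 0.999, -0.001], [0.999, 0.049, -0.004], [-0.004, -0.001, -1.0]]
wrist_force: [0.4, 0.4, 0.0]
opening: -0.2
[ 0.53  9.08 -6.98 73.99 -0.22 -2.28]
```

```bash
python3 -m crank '[[[-48,25,0,0,1],[-47,25,20,0,1],[0,0,40,0,1],[0,0,30,0,1],[0,0,0,0,1]]]'; python3 - <<'E'
from h import *
for n in("side","top"):
  c=optics.capture(n)["img"]; cv2.imwrite(f"pics/{n}1.png",c)
s=cv2.imread("pics/side1.png");t=cv2.imread("pics/top1.png")
a=cv2.resize(s[170:310,270:410],(560,560),interpolation=cv2.INTER_CUBIC)
cv2.imwrite("pics/c1.png",a)
E
```

```text
time: 2.22
position: [535.0, -97.9, 135.2]
tcp_rot: [[-0.042, 0.999, -0.002], [0.999, 0.042, -0.004], [-0.004, -0.002, -1.0]]
wrist_force: [-0.3, -0.7, 1.1]
opening: -0.1
```

View pics/c1.png

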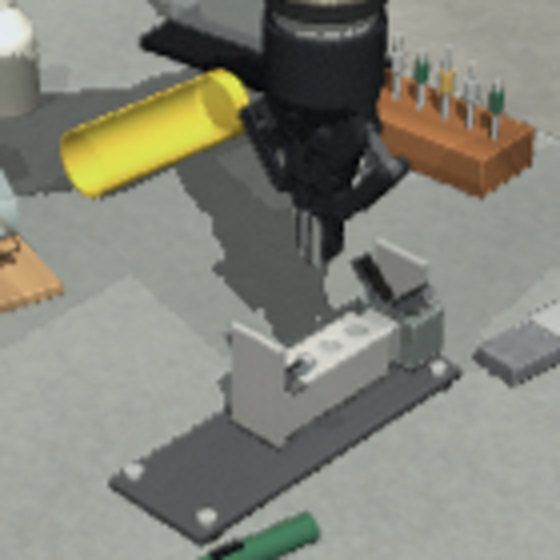

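The shut fingers are over the sleeve, about 8 mm off in y. I'll correct that and come down.

```bash
python3 -m crank '[[[8,-2,20,0,1],[0,0,20,0,1],[0,0,10,0,1],[0,0,0,0,1]]]'
```

```text
time: 2.82
position: [538.3, -89.5, 93.1]
tcp_rot: [[-0.045, 0.999, 0.012], [0.999, 0.045, -0.006], [-0.006, 0.012, -1.0]]
wrist_force: [0.2, -0.9, 0.4]
opening: -0.3
```

```bash
python3 -m crank '[[[0,-5,5,0,1],[0,0,0,0,1],[0,0,0,0,1]]]'; python3 - <<'E'
from h import *
o=monitor.get_obs(); print(np.round(o["joint_pos"],2),np.round(o["joint_velocities"],2))
E
```

```text
time: 3.2
position: [534.1, -89.9, 89.9]
tcp_rot: [[-0.045, 0.999, 0.015], [0.999, 0.045, -0.006], [-0.007, 0.015, -1.0]]
wrist_force: [-0.0, 0.2, -0.3]
opening: 0.2
[ -9.43  19.52 -14.21  55.37  -0.23 -11.99] [-0.   -0.23 -0.25  0.24  0.09 -0.07]
```

```bash
python3 -m crank '[[[0,-2,8,0,1],[0,0,6,0,1],[0,0,0,0,1]]]'; python3 -m crank '[[[0,0,2,0,1],[0,0,2,0,1],[0,0,0,0,1]]]'
```

```text
time: 3.58
position: [532.2, -90.2, 74.9]
tcp_rot: [[-0.044, 0.999, 0.015], [0.999, 0.045, -0.006], [-0.007, 0.015, -1.0]]
wrist_force: [0.9, 0.1, -0.0]
opening: 0.1
time: 3.95
position: [532.3, -90.2, 70.6]
tcp_rot: [[-0.044, 0.999, 0.015], [0.999, 0.044, -0.006], [-0.007, 0.014, -1.0]]
wrist_force: [-0.6, -0.5, -0.5]
opening: 0.1
```

Position is tracking well. Going down slowly now.

```bash
for i in 1 ; do python3 -m crank '[[[0,0,1.2,0,1],[0,0,1.2,0,1],[0,0,1.2,0,1]]]' | egrep 'pos|force'; python3 -m crank '[[[0,0,1.2,0,1],[0,0,1.2,0,1],[0,0,1.2,0,1]]]'| egrep 'pos|force'; done
```

```text
position: [532.6, -90.2, 67.0]
wrist_force: [0.4, -0.9, 0.0]
position: [532.6, -90.3, 63.1]
wrist_force: [0.3, 0.2, -0.2]
```

```bash
python3 -m crank '[[[0,0,1.2,0,1],[0,0,1.2,0,1]]]' | egrep 'pos|force'
```

```text
position: [532.7, -90.3, 60.5]
wrist_force: [-0.6, -0.4, -0.5]
```

```bash
python3 -m crank '[[[0,0,1.2,0,1],[0,0,1.2,0,1]]]' | egrep 'pos|force'
```

```text
position: [532.7, -90.3, 57.9]
wrist_force: [-0.1, -0.7, 0.0]
```

```bash
python3 -m crank '[[[0,0,1.2,0,1]]]' | egrep 'pos|force'
```

```text
position: [532.8, -90.3, 56.7]
wrist_force: [-0.6, -0.1, 1.3]
```

```bash
python3 -m crank '[[[0,0,1.2,0,1]]]' | egrep 'pos|force'
```

```text
position: [532.8, -90.4, 55.6]
wrist_force: [-0.4, 0.8, 2.3]
```

```bash
python3 -m crank '[[[0,0,1.2,0,1]]]' | egrep 'pos|force'
```

```text
position: [532.8, -90.3, 54.4]
wrist_force: [-0.7, 0.1, 2.7]
```

```bash
python3 -m crank '[[[0,0,1.2,0,1]]]' | egrep 'pos|force'
```

```text
position: [532.8, -90.3, 53.2]
wrist_force: [-1.2, 0.3, 3.2]
```

```bash
python3 -m crank '[[[0,0,1,0,1]]]' | egrep 'pos|force'
```

```text
position: [532.8, -90.4, 52.2]
wrist_force: [-0.8, 0.2, 5.2]
```

```bash
python3 -m crank '[[[0,0,0.8,0,1]]]' | egrep 'pos|force'
```

```text
position: [533.1, -90.3, 52.0]
wrist_force: [-3.7, 0.6, 14.1]
```

```bash
python3 -m crank '[[[0,-1.2,0.7,0,1]]]' | egrep 'pos|force'
```

```text
position: [532.9, -90.4, 52.1]
wrist_force: [0.8, 1.3, 8.2]
```

```bash
python3 -m crank '[[[0,-1.2,0.7,0,1]]]' | egrep 'pos|force'
```

```text
position: [532.9, -90.4, 52.1]
wrist_force: [0.4, 1.2, 5.6]
```

```bash
python3 -m crank '[[[0,-2,1.2,0,1]]]' | egrep 'pos|force'
```

```text
position: [532.7, -90.4, 52.0]
wrist_force: [3.2, 2.0, 11.0]
```

```bash
python3 -m crank '[[[0,-2,1.2,0,1]]]' | egrep 'pos|force'
```

```text
position: [532.7, -90.4, 52.0]
wrist_force: [2.2, 1.5, 9.7]
```

```bash
python3 -m crank '[[[0,-3.5,1.7,0,1]]]' | egrep 'pos|force'
```

```text
position: [532.0, -90.4, 51.8]
wrist_force: [3.4, 2.8, 14.9]
```

```bash
python3 -m crank '[[[0,-4,2,0,1]]]' | egrep 'pos|force'
```

```text
position: [531.3, -90.5, 51.8]
wrist_force: [2.9, 3.9, 17.0]
```

```bash
python3 -m crank '[[[0,-4,1.9,0,1]]]' | egrep 'pos|force'
```

```text
position: [530.5, -90.5, 51.8]
wrist_force: [2.1, 3.4, 14.7]
```

```bash
python3 -m crank '[[[0,-4,1.9,0,1]]]' | egrep 'pos|force'
```

```text
position: [529.7, -90.5, 51.8]
wrist_force: [2.4, 2.5, 14.0]
```

```bash
python3 -m crank '[[[0,-4,1.9,0,1]]]' | egrep 'pos|force'
```

```text
position: [529.0, -90.5, 51.8]
wrist_force: [3.5, 2.8, 13.7]
```

```bash
python3 -m crank '[[[0,-4,2,0,1],[0,-4,2,0,1]]]' | egrep 'pos|force'
```

```text
position: [528.5, -90.5, 51.9]
wrist_force: [4.3, 4.2, 14.8]
```

```bash
python3 -m crank '[[[0,-4,2,0,1],[0,-4,2,0,1]]]' | egrep 'pos|force'
```

```text
position: [528.5, -90.5, 52.0]
wrist_force: [3.3, 3.5, 13.9]
```

```bash
python3 - <<'E'
from h import *
s=optics.capture("side")["img"];cv2.imwrite("pics/s2.png",s)
o=cv2.imread("pics/side1.png")
f=lambda s:cv2.resize(s[220:300,310:400],(400,356),interpolation=cv2.INTER_CUBIC)
cv2.imwrite("pics/c2.png",np.hstack([f(o),f(s)]))
E
```

```text
(no output)
```

View pics/c2.png

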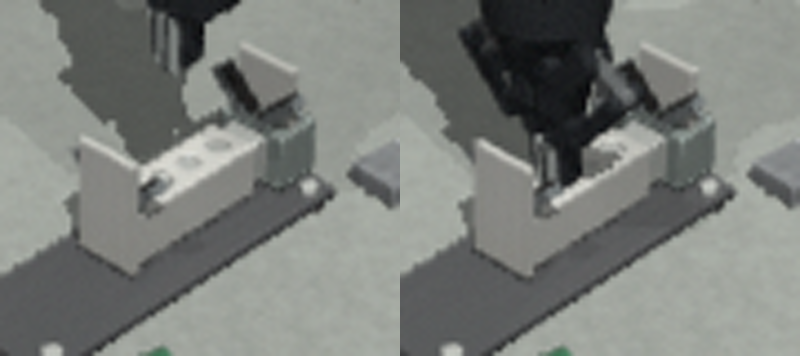

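The sleeve's near corner moved from (137,275) to (130,277) in the crop, about 4 mm, so it is dragging. It now stalls on the wedge, so I'll add a bit more pull.

```bash
python3 -m crank '[[[0,-5.5,2.4,0,1]]]' | egrep 'pos|force'
```

```text
position: [527.8, -90.6, 51.9]
wrist_force: [7.1, 4.0, 18.6]
```

```bash
python3 -m crank '[[[0,-6,2.4,0,1]]]' | egrep 'pos|force'
```

```text
position: [527.1, -90.6, 52.0]
wrist_force: [5.6, 4.6, 18.1]
```

```bash
python3 -m crank '[[[0,-6,2.4,0,1]]]' | egrep 'pos|force'
```

```text
position: [526.5, -90.7, 52.1]
wrist_force: [6.6, 5.6, 17.7]
```

```bash
python3 -m crank '[[[1,-6,2.4,0,1],[1,-6,2.4,0,1]]]' | egrep 'pos|force'
```

```text
position: [524.1, -90.5, 52.0]
wrist_force: [0.2, -1.2, 21.6]
```

```bash
python3 -m crank '[[[1,-6,2.4,0,1],[1,-6,2.4,0,1]]]' | egrep 'pos|force'
```

```text
position: [522.2, -90.6, 52.3]
wrist_force: [2.7, 0.3, 19.6]
```

```bash
python3 -m crank '[[[1,-6,2.4,0,1],[1,-6,2.4,0,1]]]' | egrep 'pos|force'
```

```text
position: [520.7, -90.7, 52.4]
wrist_force: [3.6, -0.9, 20.8]
```

```bash
python3 - <<'E'
from h import *
s=optics.capture("side")["img"];cv2.imwrite("pics/s3.png",s)
o=cv2.imread("pics/side1.png")
f=lambda s:cv2.resize(s[220:300,310:400],(400,356),interpolation=cv2.INTER_CUBIC)
cv2.imwrite("pics/c3.png",np.hstack([f(o),f(s)]))
u=np.array([-np.cos(np.radians(2.4)),-np.sin(np.radians(2.4)),0])
p=np.array([481,-110,30.])
print((proj("side",p+25*u)-proj("side",p))*4.444)
E
```

```text
[-29.87049291  18.75551847]
```

View pics/c3.png

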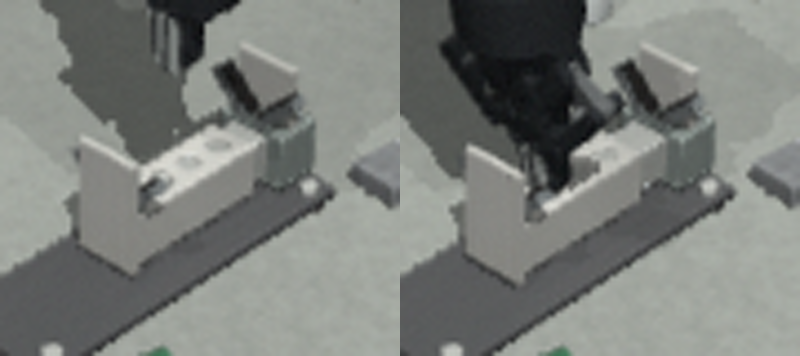

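Corner shift (-17,+10) in the crop is about 13 mm of sleeve travel, past the 7 mm trap point. Dragging works, so I'll keep going more lightly and watch for the lock.

```bash
python3 -m crank '[[[0.5,-4,2,0,1],[0.5,-4,2,0,1]]]' | egrep 'pos|force'
```

```text
position: [520.3, -90.8, 52.6]
wrist_force: [0.8, 2.6, 18.0]
```

```bash
python3 -m crank '[[[0.5,-4,2,0,1],[0.5,-4,2,0,1]]]' | egrep 'pos|force'
```

```text
position: [520.4, -90.8, 52.7]
wrist_force: [-0.1, 2.5, 20.1]
```

```bash
python3 -m crank '[[[0.5,-4,2,0,1],[0.5,-4,2,0,1]]]' | egrep 'pos|force'
```

```text
position: [520.4, -90.7, 52.8]
wrist_force: [-0.9, 1.3, 21.1]
```

```bash
python3 -m crank '[[[0.5,-4,2,0,1],[0.5,-4,2,0,1]]]' | egrep 'pos|force'
```

```text
position: [520.4, -90.8, 52.9]
wrist_force: [-1.2, 1.4, 20.9]
```

```bash
python3 -m crank '[[[0,0,-2,0,1],[0,0,-2,0,1],[0,0,0,0,1]]]'
```

```text
time: 10.18
position: [519.9, -90.8, 57.5]
tcp_rot: [[-0.056, 0.968, 0.246], [0.998, 0.061, -0.012], [-0.027, 0.245, -0.969]]
wrist_force: [0.1, -0.4, 0.3]
opening: -0.3
```

The load has tipped the tool about 14° in pitch. Rows start from the measured pose, so this persists, but it is about the jaw axis and tolerable. I'll push the sliding V gently just above the sleeve, compensating for the tilt.

```bash
python3 -m crank '[[[0,-2.9,-0.7,0,1],[0,-2.9,-0.7,0,1],[0,-2.9,-0.7,0,1],[0,0,0,0,1]]]'; python3 - <<'E'
from h import *
s=optics.capture("side")["img"];cv2.imwrite("pics/s4.png",s)
cv2.imwrite("pics/c4.png",cv2.resize(s[170:310,270:410],(560,560),interpolation=cv2.INTER_CUBIC))
E
```

```text
time: 10.68
position: [509.3, -91.2, 56.3]
tcp_rot: [[-0.056, 0.968, 0.244], [0.998, 0.061, -0.012], [-0.026, 0.243, -0.97]]
wrist_force: [1.0, 0.7, -0.3]
opening: -0.3
```

View pics/c4.png

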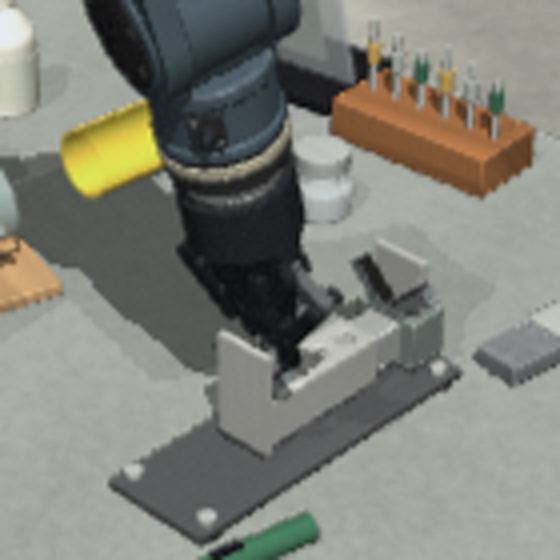

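The fingers are just short of the sliding V near (285,365), so I'll push on slowly.

```bash
python3 -m crank '[[[0,-1.9,-0.7,0,1],[0,-1.9,-0.7,0,1]]]'| egrep 'pos|force'
```

```text
position: [505.5, -91.5, 56.9]
wrist_force: [-0.1, -0.1, 0.6]
```

```bash
python3 -m crank '[[[0,-1.9,-0.7,0,1],[0,-1.9,-0.7,0,1]]]'| egrep 'pos|force'
```

```text
position: [501.5, -91.7, 57.5]
wrist_force: [2.4, 0.2, -1.1]
```

```bash
python3 -m crank '[[[0,-1.9,-0.6,0,1],[0,-1.9,-0.6,0,1]]]'| egrep 'pos|force'
```

```text
position: [498.5, -91.9, 58.3]
wrist_force: [3.2, 0.6, -0.8]
```

```bash
python3 -m crank '[[[0,-2,-0.2,0,1],[0,-2,-0.2,0,1]]]'| egrep 'pos|rot|force'
```

```text
position: [494.9, -92.1, 58.1]
tcp_rot: [[-0.057, 0.967, 0.248], [0.998, 0.061, -0.011], [-0.026, 0.247, -0.969]]
wrist_force: [2.3, 2.3, 0.9]
```

```bash
python3 -m crank '[[[0,-2,-0.3,0,1],[0,-2,-0.3,0,1]]]'| egrep 'pos|rot|force'
```

```text
position: [490.2, -92.4, 57.6]
tcp_rot: [[-0.057, 0.967, 0.247], [0.998, 0.061, -0.011], [-0.026, 0.246, -0.969]]
wrist_force: [0.8, -0.0, 1.4]
```

```bash
python3 -m crank '[[[0,-2,-0.3,0,1]]]'| egrep 'pos|rot|force'
```

```text
position: [487.8, -92.6, 57.3]
tcp_rot: [[-0.056, 0.967, 0.247], [0.998, 0.061, -0.012], [-0.026, 0.246, -0.969]]
wrist_force: [0.5, 0.5, 2.3]
```

```bash
python3 - <<'E'
from h import *
s=optics.capture("side")["img"];cv2.imwrite("pics/s5.png",s)
o=cv2.imread("pics/side1.png")
f=lambda s:cv2.resize(s[220:300,310:400],(400,356),interpolation=cv2.INTER_CUBIC)
cv2.imwrite("pics/c5.png",np.hstack([f(o),f(s)]))
E
```

```text
(no output)
```

View pics/c5.png

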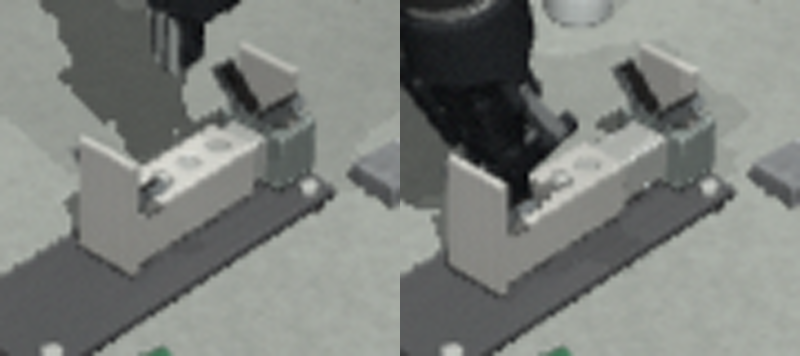

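```bash
python3 - <<'E'
from h import *
s=cv2.imread("pics/s5.png");o=cv2.imread("pics/side1.png")
f=lambda s:cv2.resize(s[240:275,325:375],(400,280),interpolation=cv2.INTER_CUBIC)
cv2.imwrite("pics/c6.png",np.hstack([f(o),f(s)]))
t=optics.capture("top")["img"];cv2.imwrite("pics/t6.png",t)
g=lambda s:cv2.resize(s[190:260,330:390],(400,466),interpolation=cv2.INTER_CUBIC)
cv2.imwrite("pics/c7.png",np.hstack([g(cv2.imread("pics/top0.png")),g(t)]))
E
```

```text
(no output)
```

View pics/c6.png

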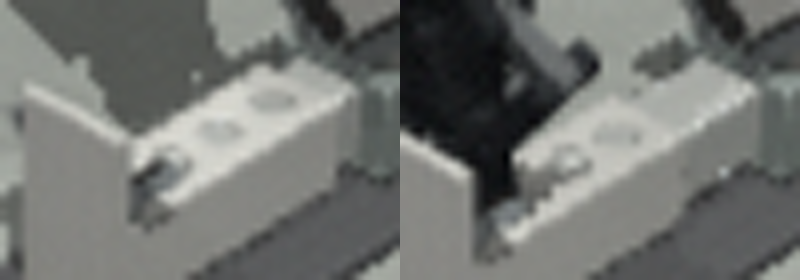

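View pics/c7.png

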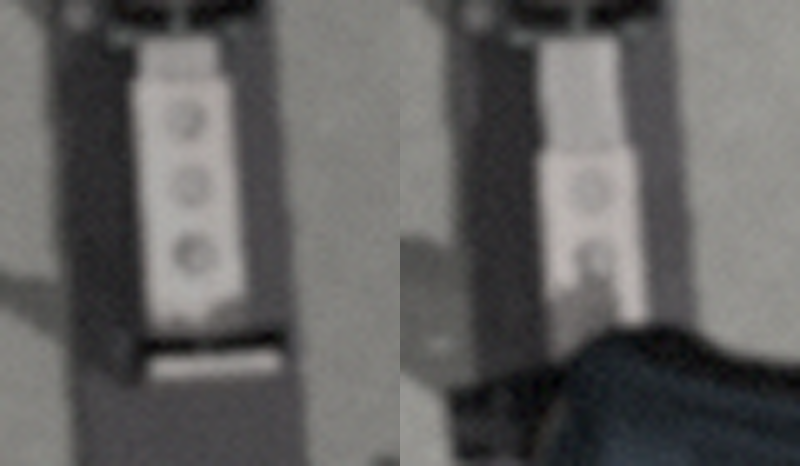

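Button shows proud in the second hole at (575,155), and the sleeve end moved 72 crop px, about 25 mm. I'll confirm the lock by feel with one gentle push.

```bash
python3 -m crank '[[[0,-2,-0.5,0,1]]]'| egrep 'pos|force'
```

```text
position: [486.5, -92.7, 57.6]
wrist_force: [7.6, 1.3, -3.5]
```

```bash
python3 -m crank '[[[0,-2,-0.5,0,1]]]'| egrep 'pos|force'
```

```text
position: [486.2, -92.7, 58.2]
wrist_force: [10.2, 1.9, -4.8]
```

Locked: 10 N with no movement. Backing off, then measuring the glass more exactly.

```bash
python3 -m crank '[[[0,10,2.5,0,1],[0,5,1,0,1],[-1,8,-30,0,-1],[-1,12,-48,0,-1],[-1,12,-48,0,-1]]]'; python3 - <<'E'
from h import *
a=np.radians(-13.2);u=np.array([np.cos(a),np.sin(a),0]);v=np.array([-u[1],u[0],0])
for g in([492.4,323.9,55.6],[496,325,55.6]):
  g=np.array(g)
  for e in(-75,75):
    P=[g+e*u+28*(np.cos(f)*v+np.sin(f)*np.array([0,0,1])) for f in np.linspace(0,6.28,60)]
    q=(np.array([proj("top",p) for p in P])-[149.5,194.5])*6
    r=(np.array([proj("side",p) for p in P])-[199.5,179.5])*4
    print(e,"top",q.min(0).round(),q.max(0).round(),"side",r.min(0).round(),r.max(0).round())
s=cv2.imread("pics/side0.png")
cv2.imwrite("pics/c8.png",cv2.resize(s[185:235,205:285],(800,500),interpolation=cv2.INTER_CUBIC))
E
```

```text
time: 13.08
position: [497.9, -90.8, 186.3]
tcp_rot: [[-0.057, 0.97, 0.238], [0.998, 0.061, -0.009], [-0.024, 0.237, -0.971]]
wrist_force: [2.3, -0.7, 0.0]
opening: 54.5
-75 top [108. 484.] [252. 513.] side [60. 96.] [ 88. 169.]
75 top [202. 115.] [342. 151.] side [242.  46.] [273. 117.]
-75 top [106. 475.] [249. 504.] side [63. 94.] [ 92. 166.]
75 top [199. 106.] [339. 142.] side [245.  44.] [276. 115.]
```

View pics/c8.png

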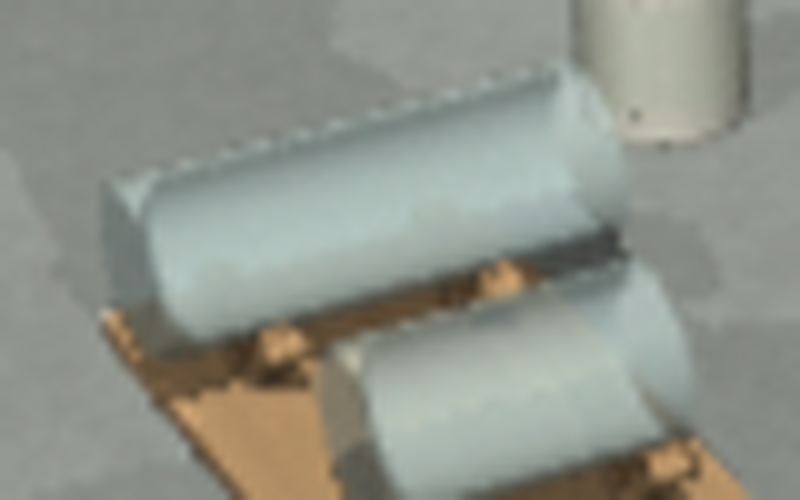

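```bash
python3 -m crank '[[[50,3,0,0.138,-1],[50,-4,0,0.138,-1],[49,-10.5,0,0,-1],[49,-10.5,0,0,-1],[49,-10.5,0,0,-1],[49,-10.5,0,0,-1],[49,-10.5,0,0,-1],[20,-4,0,0,-1],[0,0,0,0,-1]]]'
```

```text
time: 14.2
position: [504.9, 289.9, 185.6]
tcp_rot: [[0.221, 0.945, 0.241], [0.974, -0.224, -0.016], [0.039, 0.239, -0.97]]
wrist_force: [-0.6, -0.7, -0.4]
opening: 85.3
```

```bash
python3 -m crank '[[[16,-13,28,0,-1],[16,-12,28,0,-1],[0,0,0,0,-1],[0,0,0,0,-1]]]'; python3 - <<'E'
from h import *
for n in("side","top"):
  c=optics.capture(n)["img"]; cv2.imwrite(f"pics/{n}9.png",c)
s=cv2.imread("pics/side9.png");t=cv2.imread("pics/top9.png")
cv2.imwrite("pics/c9.png",np.hstack([cv2.resize(s[140:260,180:300],(400,400),interpolation=cv2.INTER_CUBIC),cv2.resize(t[190:310,140:260],(400,400),interpolation=cv2.INTER_CUBIC)]))
E
```

```text
time: 14.7
position: [502.5, 321.0, 126.2]
tcp_rot: [[0.225, 0.944, 0.241], [0.974, -0.227, -0.02], [0.036, 0.239, -0.97]]
wrist_force: [-0.1, 0.3, -0.8]
opening: 85.4
```

View pics/c9.png

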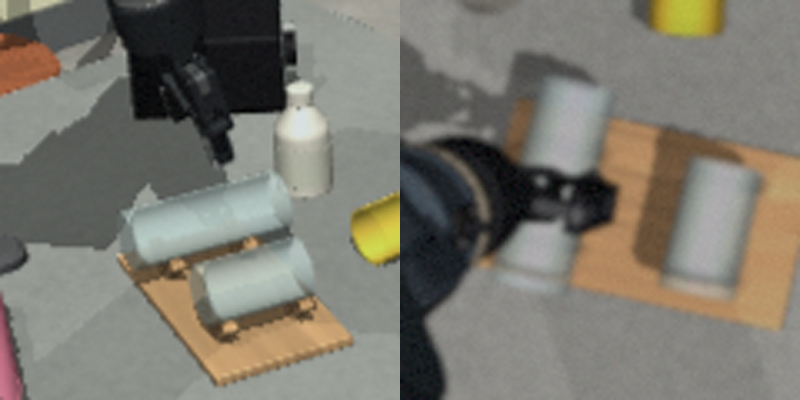

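Clear view: the jaws straddle the tall glass, the short one is well clear. Going down.

```bash
python3 -m crank '[[[3,-6,20,0,-1],[-1,-6,22,0,-1],[-1,-6,22,0,-1],[-0.5,-3,12,0,-1],[0,0,0,0,-1]]]'
```

```text
time: 15.42
position: [505.1, 324.2, 51.9]
tcp_rot: [[0.229, 0.941, 0.249], [0.973, -0.232, -0.015], [0.044, 0.246, -0.968]]
wrist_force: [-0.4, -0.6, -0.0]
opening: 85.4
```

```bash
python3 -m crank '[[[0,-4,9,0,-1],[0,-4,9,0,-1],[0,0,0,0,-1],[0,0,0,0,-1]]]'; python3 - <<'E'
from h import *
for n in("side","top"):
  c=optics.capture(n)["img"]; cv2.imwrite(f"pics/{n}10.png",c)
s=cv2.imread("pics/side10.png");t=cv2.imread("pics/top10.png")
cv2.imwrite("pics/c10.png",np.hstack([cv2.resize(s[170:250,200:280],(400,400),interpolation=cv2.INTER_CUBIC),cv2.resize(t[205:285,155:235],(400,400),interpolation=cv2.INTER_CUBIC)]))
E
```

```text
time: 15.92
position: [503.0, 326.6, 33.3]
tcp_rot: [[0.229, 0.941, 0.251], [0.972, -0.233, -0.013], [0.046, 0.247, -0.968]]
wrist_force: [0.6, -0.2, 0.2]
opening: 85.2
```

View pics/c10.png

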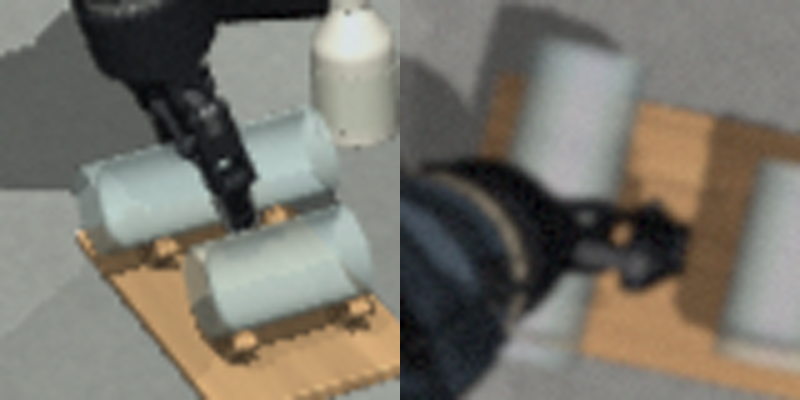

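Fingers are around the middle between the V blocks. Closing.

```bash
python3 -m crank '[[[0,0,0,0,1],[0,0,0,0,1]]]'; python3 -m crank '[[[0,0,0,0,1],[0,0,0,0,1],[0,0,0,0,1],[0,0,0,0,1]]]'
```

```text
time: 16.27
position: [503.2, 326.6, 34.0]
tcp_rot: [[0.229, 0.94, 0.252], [0.972, -0.233, -0.013], [0.046, 0.248, -0.968]]
wrist_force: [-4.0, -1.4, 8.1]
opening: 54.8
time: 16.77
position: [503.1, 326.6, 34.2]
tcp_rot: [[0.229, 0.94, 0.252], [0.972, -0.233, -0.013], [0.046, 0.248, -0.968]]
wrist_force: [0.4, -0.4, 1.4]
opening: 54.4
```

```bash
python3 -m crank '[[[0.5,2.5,-10,0,1],[1,5,-20,0,1],[1.5,8,-30,0,1],[1.5,8,-30,0,1],[1.5,8,-30,0,1],[0,0,0,0,1]]]'; python3 - <<'E'
from h import *
for n in("side","top"):
  c=optics.capture(n)["img"]; cv2.imwrite(f"pics/{n}11.png",c)
s=cv2.imread("pics/side11.png");t=cv2.imread("pics/top11.png")
cv2.imwrite("pics/c11.png",np.hstack([cv2.resize(s[130:250,170:290],(400,400),interpolation=cv2.INTER_CUBIC),cv2.resize(t[190:310,120:240],(400,400),interpolation=cv2.INTER_CUBIC)]))
E
```

```text
time: 17.52
position: [502.2, 325.5, 162.1]
tcp_rot: [[0.229, 0.941, 0.248], [0.973, -0.232, -0.016], [0.043, 0.244, -0.969]]
wrist_force: [0.5, -0.0, -4.1]
opening: 54.6
```

View pics/c11.png

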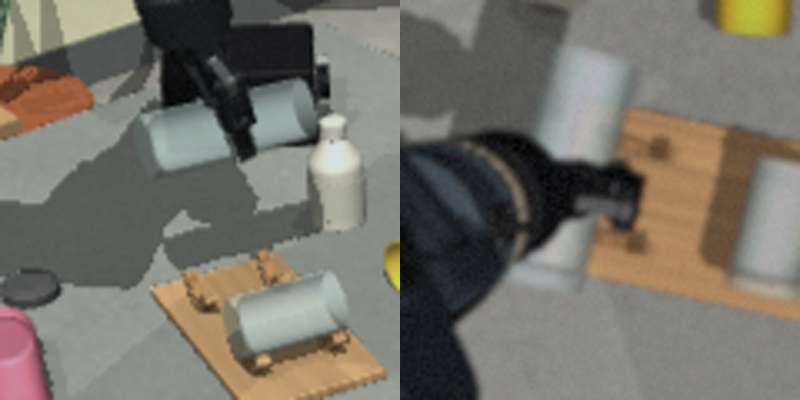

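Glass held level, rack V blocks empty, short glass untouched; the load reads 4.1 N. Carrying over to the cradle, high, while turning.

```bash
python3 -m crank '[[[-25,5,0,0,1],[-40,8,0,-0.137,1],[-45,5,0,-0.137,1],[-45,2,0,0,1],[-45,5,1,0,1],[-45,5,1,0,1],[-45,5,1,0,1],[-45,5,1,0,1],[-40,5,1,0,1],[0,0,0,0,1]]]'
```

```text
time: 18.88
position: [527.8, -63.5, 152.2]
tcp_rot: [[-0.047, 0.975, 0.217], [0.998, 0.054, -0.025], [-0.036, 0.215, -0.976]]
wrist_force: [0.1, 0.5, -3.8]
opening: 54.9
```

```bash
python3 -m crank '[[[-12,8,15,0,1],[-12,8,15,0,1],[0,0,0,0,1],[0,0,0,0,1]]]'; python3 - <<'E'
from h import *
for n in("side","top"):
  c=optics.capture(n)["img"]; cv2.imwrite(f"pics/{n}12.png",c)
s=cv2.imread("pics/side12.png");t=cv2.imread("pics/top12.png")
cv2.imwrite("pics/c12.png",np.hstack([cv2.resize(s[190:310,280:400],(400,400),interpolation=cv2.INTER_CUBIC),cv2.resize(t[170:270,310:410],(400,400),interpolation=cv2.INTER_CUBIC)]))
E
```

```text
time: 19.38
position: [550.5, -87.0, 121.5]
tcp_rot: [[-0.049, 0.976, 0.211], [0.998, 0.055, -0.023], [-0.034, 0.209, -0.977]]
wrist_force: [-0.3, -0.2, -2.7]
opening: 54.6
```

View pics/c12.png

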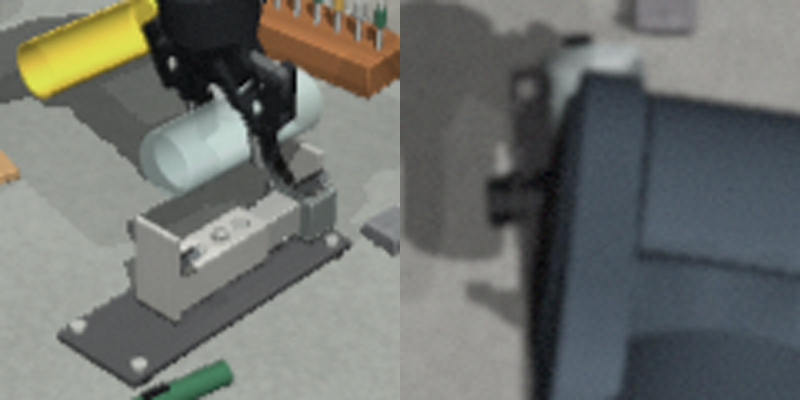

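```bash
cat >> h.py <<'E'
Rp=np.array([[.229,.94,.252],[.972,-.233,-.013],[.046,.248,-.968]])
ct=Rp.T@np.array([495.5-503.1,326.5-326.6,55.6-34.2]); at=Rp.T@np.array([.9734,-.2292,0])
def glass():
    o=monitor.get_obs(); r=np.array(o["tcp_rot"]); return np.array(o["position"])+r@ct, r@at
def ell(c,a,e):
    v=np.cross([0,0,1],a); v/=np.linalg.norm(v); w=np.cross(a,v)
    return np.array([c+e*a+28*(np.cos(f)*v+np.sin(f)*w) for f in np.linspace(0,2*np.pi,40)])
E
python3 - <<'E'
from h import *
c,a=glass(); print(c,a)
s=cv2.imread("pics/side12.png"); k=8; x0,y0=310,205
im=cv2.resize(s[y0:y0+75,x0:x0+90],None,fx=k,fy=k,interpolation=cv2.INTER_CUBIC)
for e in(-75,75):
  q=np.array([proj("side",p) for p in ell(c,a,e)]); q=((q-[x0,y0]+.5)*k).astype(int)
  cv2.polylines(im,[q],True,(0,0,255),1)
cv2.imwrite("pics/c13.png",im)
E
```

```text
[544.00415433 -87.39735482 143.75796727] [ 0.99780529  0.04775153 -0.03928578]
```

View pics/c13.png

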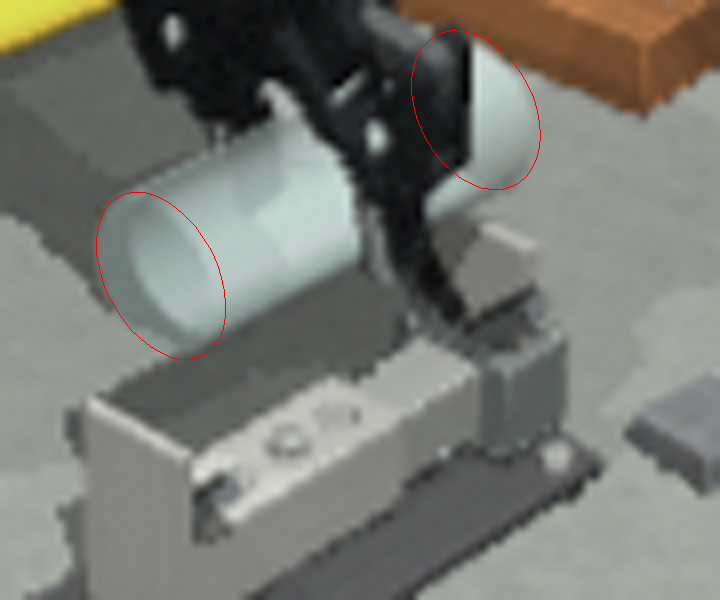

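The predicted end ellipses match the held glass. Now the same check for the cradle's stops and button in this view.

```bash
python3 - <<'E'
from h import *
s=cv2.imread("pics/side12.png"); k=8; x0,y0=310,205
im=cv2.resize(s[y0:y0+75,x0:x0+90],None,fx=k,fy=k,interpolation=cv2.INTER_CUBIC)
b=np.array([531.3,-89.3,0]);an=np.radians(2.4);ux=np.array([-np.cos(an),-np.sin(an),0]);uy=np.array([np.sin(an),-np.cos(an),0])
P=lambda x,y,z:tuple(int(v) for v in (proj("side",b+x*ux+y*uy+[0,0,z])-[x0,y0]+.5)*k)
for x in(67,72,-93): cv2.line(im,P(x,-22,94),P(x,22,94),(0,0,255),1)
for x in (-7,7): cv2.line(im,P(x,-3,52),P(x,3,52),(0,255,0),1)
for y in(-17,17): cv2.line(im,P(-40,y,52),P(60,y,52),(255,0,0),1)
cv2.line(im,P(-40,-17,52),P(-40,17,52),(255,0,0),1)
cv2.imwrite("pics/c14.png",im)
E
```

```text
(no output)
```

View pics/c14.png

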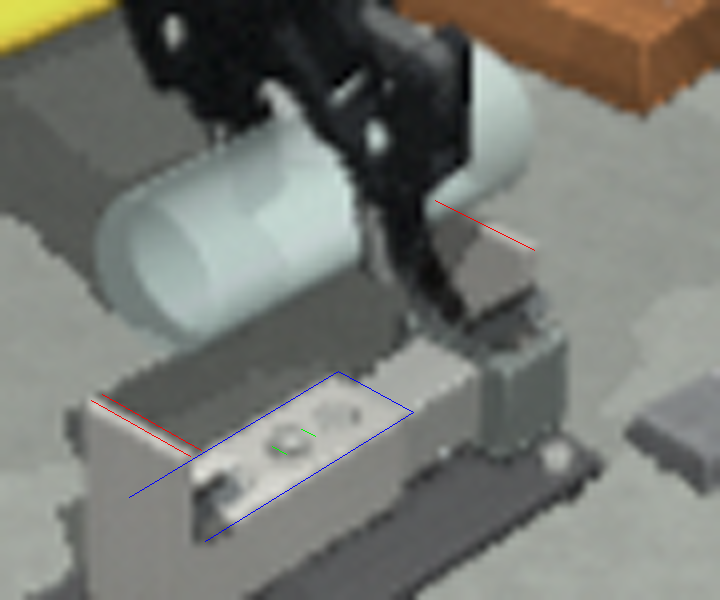

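```bash
python3 -m crank '[[[-1,-1.5,8,0,1],[0,-1.7,7.8,0,1],[0,-1.7,7.8,0,1],[0,-1.2,5,0,1],[0,0,0,0,1]]]'; python3 -c "
from h import *
print(glass())"
```

```text
time: 20.1
position: [550.4, -88.4, 91.2]
tcp_rot: [[-0.05, 0.976, 0.212], [0.998, 0.056, -0.023], [-0.034, 0.211, -0.977]]
wrist_force: [-0.2, 0.3, -3.3]
opening: 54.2
(array([543.89064134, -88.8009697 , 112.92201675]), array([ 0.9977808 ,  0.0487818 , -0.03863647]))
```

```bash
python3 -m crank '[[[0,-0.5,2.2,0,1],[0,-0.5,2.2,0,1],[0,-0.5,2.2,0,1]]]'|egrep 'pos|force'
```

```text
position: [550.9, -88.7, 84.6]
wrist_force: [-0.0, 0.3, -3.1]
```

```bash
python3 -m crank '[[[0,-0.4,1.8,0,1]]]'|egrep 'pos|force'
```

```text
position: [550.9, -88.8, 82.7]
wrist_force: [-0.9, 0.0, -3.2]
```

```bash
python3 -m crank '[[[0,-0.4,1.8,0,1]]]'|egrep 'pos|force'
```

```text
position: [550.9, -88.9, 80.8]
wrist_force: [-0.4, -0.8, -2.9]
```

```bash
python3 -m crank '[[[0,-0.4,1.6,0,1]]]'|egrep 'pos|force'
```

```text
position: [550.9, -89.0, 79.0]
wrist_force: [-0.7, -1.2, -0.7]
```

```bash
python3 -m crank '[[[0,-0.3,1.2,0,1]]]'|egrep 'pos|force'
```

```text
position: [551.1, -89.3, 78.0]
wrist_force: [-0.8, -1.3, 1.1]
```

```bash
python3 -m crank '[[[0,-0.3,1.2,0,1]]]'|egrep 'pos|force'
```

```text
position: [551.5, -89.7, 77.2]
wrist_force: [-2.5, -2.2, 2.8]
```

```bash
python3 -m crank '[[[0,-0.3,1.2,0,1]]]'|egrep 'pos|force|\['
```

```text
position: [551.4, -89.8, 76.4]
tcp_rot: [[-0.049, 0.975, 0.216], [0.998, 0.055, -0.025], [-0.036, 0.214, -0.976]]
wrist_force: [-10.0, 0.9, 13.6]
```

```bash
python3 -m crank '[[[0,-1.2,-0.2,0,1]]]'|egrep 'pos|force|\['; python3 - <<'E'
from h import *
c,a=glass(); print(c,a)
s=optics.capture("side")["img"];cv2.imwrite("pics/s15.png",s); k=8; x0,y0=310,205
im=cv2.resize(s[y0:y0+75,x0:x0+90],None,fx=k,fy=k,interpolation=cv2.INTER_CUBIC)
cv2.imwrite("pics/c15.png",im)
E
```

```text
position: [551.4, -89.9, 77.1]
tcp_rot: [[-0.049, 0.975, 0.218], [0.998, 0.056, -0.024], [-0.036, 0.217, -0.976]]
wrist_force: [3.7, -0.5, 0.1]
[544.78189731 -90.25393821  98.81776605] [ 0.99803738  0.04796303 -0.03255632]
```

View pics/c15.png

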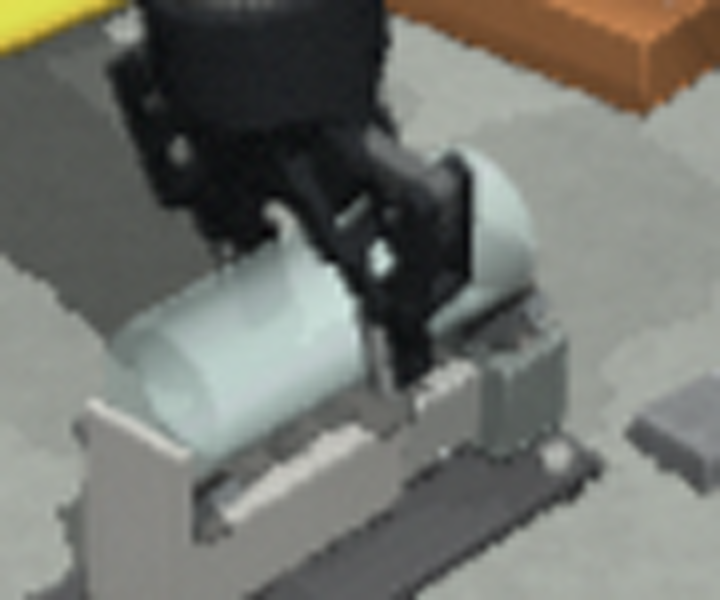

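```bash
python3 -m crank '[[[0,-0.6,0.8,0,1]]]'|egrep 'pos|force|\['
```

```text
position: [551.4, -89.9, 76.5]
tcp_rot: [[-0.049, 0.974, 0.219], [0.998, 0.056, -0.024], [-0.036, 0.217, -0.975]]
wrist_force: [-2.9, 0.2, 8.0]
```

```bash
python3 -m crank '[[[0,-0.5,0.7,0,1]]]'|egrep 'pos|force|\['
```

```text
position: [551.4, -89.9, 76.5]
tcp_rot: [[-0.049, 0.974, 0.22], [0.998, 0.056, -0.024], [-0.036, 0.219, -0.975]]
wrist_force: [-5.7, 0.7, 13.6]
```

```bash
python3 - <<'E'
from h import *
c,a=glass(); print(c,a)
s=optics.capture("side")["img"];cv2.imwrite("pics/s16.png",s); k=8; x0,y0=310,205
im=cv2.resize(s[y0:y0+75,x0:x0+90],None,fx=k,fy=k,interpolation=cv2.INTER_CUBIC)
for cc,aa,col in((c,a,(0,0,255)),(np.array([c[0],-89.,97.6]),np.array([.9991,.042,0]),(0,255,0))):
 for e in(-75,75):
  q=np.array([proj("side",p) for p in ell(cc,aa,e)]); q=((q-[x0,y0]+.5)*k).astype(int)
  cv2.polylines(im,[q],True,col,1)
cv2.imwrite("pics/c16.png",im)
E
```

```text
[544.72902714 -90.27196235  98.1873859 ] [ 0.9980894   0.04832157 -0.03035708]
```

View pics/c16.png

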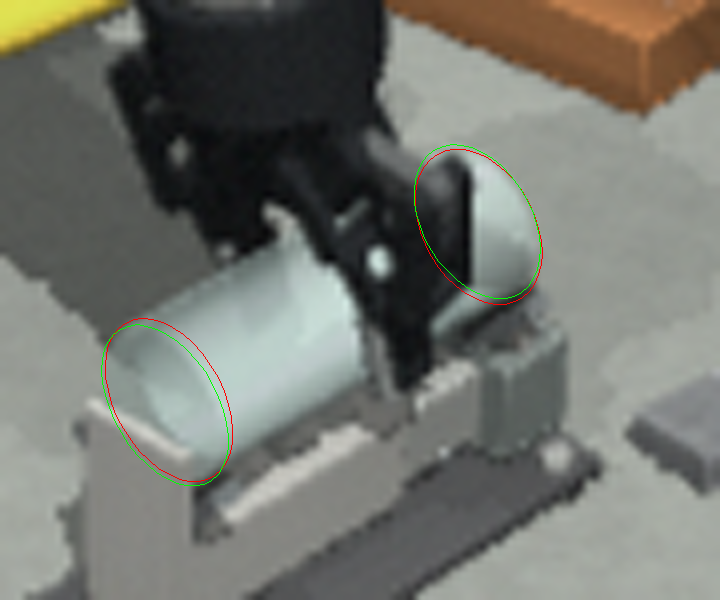

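The glass fits the level (green) outline in both V rests, between the stops. Relaxing, then opening.

```bash
python3 -m crank '[[[0,0,0,0,1],[0,0,0,0,1]]]'|egrep 'pos|force'; python3 -m crank '[[[0,0,0,0,-1],[0,0,0,0,-1],[0,0,0,0,-1],[0,0,0,0,-1]]]'
```

```text
position: [551.4, -89.9, 76.7]
wrist_force: [-1.2, -0.7, 1.3]
time: 22.45
position: [550.4, -89.5, 75.5]
tcp_rot: [[-0.05, 0.975, 0.218], [0.998, 0.056, -0.024], [-0.035, 0.216, -0.976]]
wrist_force: [0.9, -0.4, 0.2]
opening: 85.4
```

```bash
python3 -m crank '[[[0,2,-10,0,-1],[-1,6,-28,0,-1],[-1,10,-45,0,-1],[-1,10,-45,0,-1],[45,-10,-20,0,-1],[50,-10,0,0,-1],[50,-10,0,0,-1],[50,-10,0,0,-1],[0,0,0,0,-1]]]'; python3 - <<'E'
from h import *
s=optics.capture("side")["img"];t=optics.capture("top")["img"];cv2.imwrite("pics/s17.png",s);cv2.imwrite("pics/t17.png",t)
cv2.imwrite("pics/c17.png",np.hstack([cv2.resize(s[205:305,290:390],(400,400),interpolation=cv2.INTER_CUBIC),cv2.resize(t[170:290,310:410],(400,480),interpolation=cv2.INTER_CUBIC)[:400]]))
E
```

```text
time: 23.58
position: [496.5, 110.3, 222.4]
tcp_rot: [[-0.047, 0.973, 0.225], [0.998, 0.053, -0.022], [-0.034, 0.224, -0.974]]
wrist_force: [-0.7, -0.4, -0.2]
opening: 85.1
```

View pics/c17.png

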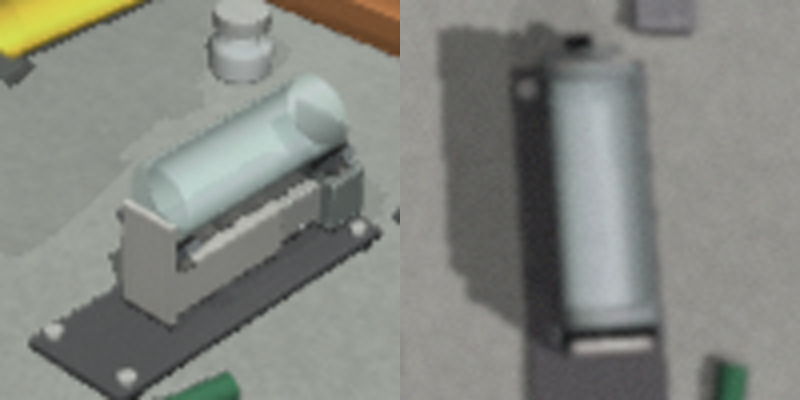

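View pics/t17.png

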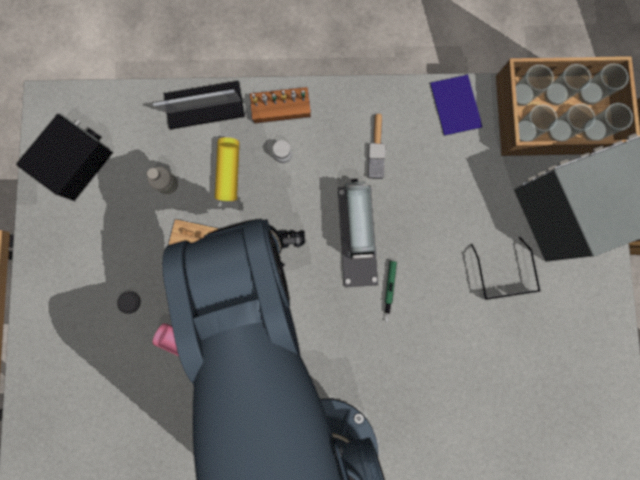

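```bash
python3 - <<'E'
from h import *
b=np.array([531.3,-89.3,0]);an=np.radians(2.4);ux=np.array([-np.cos(an),-np.sin(an),0]);uy=np.array([np.sin(an),-np.cos(an),0])
out=[]
for n,f,x0,y0,w in(("side","s17",312,215,70),("top","t17",325,175,90)):
  s=cv2.imread(f"pics/{f}.png");k=400/w
  im=cv2.resize(s[y0:y0+w,x0:x0+w],(400,400),interpolation=cv2.INTER_CUBIC)
  P=lambda X:tuple(int(v) for v in (proj(n,X)-[x0,y0]+.5)*k)
  c=b-(-13)*(-ux)*-1 if False else b-13*ux+[0,0,97.6]
  for e in(-75,75): cv2.polylines(im,[np.array([P(p) for p in ell(c,ux,e)])],True,(0,255,0),1)
  for x in(67,-93): cv2.line(im,P(b+x*ux-22*uy+[0,0,94]),P(b+x*ux+22*uy+[0,0,94]),(0,0,255),1)
  out.append(im)
cv2.imwrite("pics/c18.png",np.hstack(out))
E
```

```text
(no output)
```

View pics/c18.png

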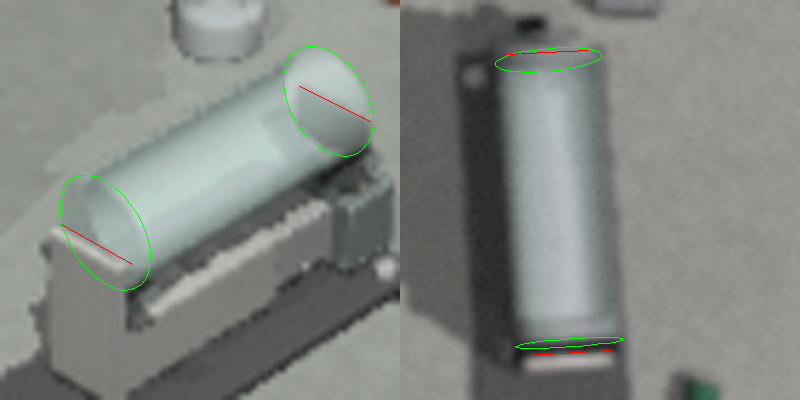

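The glass matches the level seat outline in both views and sits between the stops; everything else visible is unmoved. Handing in.

```bash
python3 -c "
from bench import job
print(job.close_job())"
```

```text
the job is handed in; nothing more can be done
None
```

The cradle is lengthened by one hole and the tall glass lies in it, level on both V rests and between the end stops. I handed the job in at 23.6 s.

- **Button and sleeve:** I found the sleeve's top by touch at about 52 mm and pressed the button flush. I dragged the sleeve about 13 mm with the tips, then pushed the sliding V with about 3 N until it reached the next hole. The side view showed the button proud in the second hole, and a light push met 10 N with almost no movement, so it was locked. The drag stalled near its end with the tips leaning at about 21 N, just over the 13 to 20 N in the brief.
- **Glass:** I took it from the rack (about 0.3 to 0.4 kg by the wrist force) and lowered it slowly. The highest wrist force I read while lowering was about 17 N, at the end of a row. I relaxed to about 1 N before opening the fingers.
- **Last checks:** With the arm withdrawn, both views agreed with the expected resting position to within 1 to 2 mm.
- **Other things on the bench:** In the last top view, everything visible was where it had been. The arm hid the short glass and much of the pink one there. I last saw the short glass in its place just after lifting the tall one.
- **What did not go to plan:** The drag tipped the tool about 14° in pitch, and I could not undo that, so I allowed for it in later moves. Because of it the far end of the glass touched its rest first.
- **Measurement mismatch:** The two cameras disagreed by up to 5 mm on the button's position. I settled it with the lengthwise line through the base plate's screws and by overlaying the expected position on the views.

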